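# Check the jig's rest pins for seizing

### The job

Check that none of the three rest pins on the jig has seized: tap down first the pin with the narrowest head, then the middle-sized one, then the widest, each lightly with the fingertips so that it sinks about a centimetre, roughly half-way to its sleeve, and stays there. Never drive a pin right down onto its sleeve, do not take hold of a pin or pull it up, and leave the nuts, the bolt and the tape roll where they are.

Things in the scene. Friction and masses are not known exactly. Their poses are not given: they have to be found in the camera images.
- jig: Fixed jig: a dark steel base plate 100 mm (its x) by 290 mm (its y, the long way) and 12 mm thick, flat on the worktop, with a 10 mm wide aluminium fence that rises 12 mm above the plate along its far (+x) long edge. Origin at the centre of its underside; it is turned about vertical by up to 0.35 rad. Three rest pins stand on it in a row along its y, about 90 mm apart, in any order.
- narrow_head_top (a point): Centre of the flat top of the narrow pin's head. The head is a plain steel disc 16 mm across and 8 mm thick on an 11 mm upright stem in a dark steel sleeve (sleeve 21 mm across, top 32 mm above the worktop, with a 38 mm foot). The three pins are alike but for the width of the head. With the joint at 0 the head's top is 61 mm above the worktop; it sinks as the pin is pushed down.
- unit_narrow: The narrow pin's whole unit (fixed sleeve and the pin in it); origin at the centre of the sleeve's foot, on the plate, straight below the pin's head.
- pin_narrow (a joint): How far the narrow pin is pushed down into its sleeve, in m: starts between 0 and 0.003, stops at 0.020 (head about on the sleeve), negative if pulled up. Held by friction only: it slides straight down at about 3 N plus a little damping (15 N per m/s), and stays where it is left, with no spring.
- middle_head_top (a point): Centre of the flat top of the middle-sized pin's head. The head is a plain steel disc 26 mm across and 8 mm thick on an 11 mm upright stem in a dark steel sleeve (sleeve 21 mm across, top 32 mm above the worktop, with a 38 mm foot). The three pins are alike but for the width of the head. With the joint at 0 the head's top is 61 mm above the worktop; it sinks as the pin is pushed down.
- unit_middle: The middle pin's whole unit (fixed sleeve and the pin in it); origin at the centre of the sleeve's foot, on the plate, straight below the pin's head.
- pin_middle (a joint): How far the middle pin is pushed down into its sleeve, in m: starts between 0 and 0.003, stops at 0.020 (head about on the sleeve), negative if pulled up. Held by friction only: it slides straight down at about 3 N plus a little damping (15 N per m/s), and stays where it is left, with no spring.
- wide_head_top (a point): Centre of the flat top of the wide pin's head. The head is a plain steel disc 38 mm across and 8 mm thick on an 11 mm upright stem in a dark steel sleeve (sleeve 21 mm across, top 32 mm above the worktop, with a 38 mm foot). The three pins are alike but for the width of the head. With the joint at 0 the head's top is 61 mm above the worktop; it sinks as the pin is pushed down.
- unit_wide: The wide pin's whole unit (fixed sleeve and the pin in it); origin at the centre of the sleeve's foot, on the plate, straight below the pin's head.
- pin_wide (a joint): How far the wide pin is pushed down into its sleeve, in m: starts between 0 and 0.003, stops at 0.020 (head about on the sleeve), negative if pulled up. Held by friction only: it slides straight down at about 3 N plus a little damping (15 N per m/s), and stays where it is left, with no spring.
- nut_a: One of two plain steel M12 hexagon nuts, 19x22x9 mm, lying loose on the jig's plate; origin at the centre of its underside. Bystander.
- nut_b: The other plain steel M12 hexagon nut, 19x22x9 mm, lying loose on the jig's plate; origin at the centre of its underside. Bystander.
- loose_bolt: Loose steel M10 hexagon bolt, 17x19x37 mm, standing on its head on the worktop left of the jig; origin at the centre of its underside. Bystander.
- tape_roll: Loose roll of masking tape lying flat on the worktop right of the jig, 72 mm across, 24 mm high; origin at the centre of its underside. Bystander.

How it is judged:
On the way, in this order (a step that is already met when the one before it is completed fails the run):
1. the narrow pin has been tapped down part of the way (value of joint pin_narrow between 0.006 and 0.016 m), for 0.1 s.
2. the middle pin has been tapped down part of the way (value of joint pin_middle between 0.006 and 0.016 m), for 0.1 s.
3. the wide pin has been tapped down part of the way (value of joint pin_wide between 0.006 and 0.016 m), for 0.1 s.
At the end, for the whole second after the job is handed in: All three pins stay pushed down by 6 to 16 mm (of 20 mm), at rest; both nuts, the bolt and the tape roll are within 15 mm of where they began (all of step 1 and all of step 2 and all of step 3 and velocity of joint pin_narrow between -0.005 and 0.005 m/s and velocity of joint pin_middle between -0.005 and 0.005 m/s and velocity of joint pin_wide between -0.005 and 0.005 m/s and distance of each of nut_a, nut_b, loose_bolt, tape_roll from where it was at the start of the episode below 0.015 m); the robot touches nothing.
It fails at once if a pin goes down before the narrower one (order: narrow, middle, wide; counted from 5.5 mm down) ((value of joint pin_middle above 0.0055 m and value of joint pin_narrow below 0.0055 m) or (value of joint pin_wide above 0.0055 m and value of joint pin_narrow below 0.0055 m) or (value of joint pin_wide above 0.0055 m and value of joint pin_middle below 0.0055 m)).
It fails at once if a pin is driven down onto its sleeve (more than 17.5 mm) (value of joint any of pin_narrow, pin_middle, pin_wide above 0.0175 m).
It fails at once if a pin is pulled up (3 mm above its fully raised position) (value of joint any of pin_narrow, pin_middle, pin_wide below -0.003 m).
It fails at once if a pin or its sleeve is struck or pressed with more than 15 N (contact force between any of the fingers, the arm and unit_narrow above 15 N or contact force between any of the fingers, the arm and unit_middle above 15 N or contact force between any of the fingers, the arm and unit_wide above 15 N).
It fails at once if a nut, the bolt or the tape roll is moved more than 15 mm or lifted (distance of any of nut_a, nut_b, loose_bolt, tape_roll from where it was at the start of the episode above 0.015 m).
It also fails if it takes over 45 s, if anything falls off the work surface, if the arm or the gripper's body presses on something with over 40 N, if the wrist force passes 120 N, or if a joint passes its speed limit or range.

### The arm

A 7-joint arm with a two-finger parallel gripper is mounted at the origin on a cart in front of the work surface, level with it; the furniture and walls round the work are solid. World frame = base frame: x ahead of the robot, y to its left, z up, the work surface at z = 0. Lengths are in m, angles in rad, forces in N, time in s.
With the tool pointing down it reaches from about 0.35 to 0.9 m from the base axis. Payload 8.1 kg.
Tool frame: the origin (TCP) lies midway between the tips of the shut fingers; the grasp point (between the pads) lies 19 mm behind it (arm.hold_point_z is the distance from the TCP to the grasp point, in m); z points along the fingers, y is the direction in which the jaws open and shut (so a half turn about z gives the same grasp; the last joint's range is limited). The gripper opens to 92 mm and grips with 3 to 60 N. Pads are 19 mm wide; open, the fingers measure 130 mm over their backs; the gripper's body (75 mm by 190 mm) begins 47 mm behind the grasp point.
Start: joints at [1.035, 0.434, 0.025, 1.573, -0.012, 1.134, -0.075], TCP at [0.262, -0.567, 0.227] pointing down, gripper open.
Joint ranges: [-2.62, 2.62], [-0.44, 2.09], [-1.27, 1.32], [0.08, 2.57], [-1.32, 4.46], [0.12, 2], [-2.74, 2.74]. Speed limits (rad/s): [2.22, 2.22, 3.01, 3.01, 3.14, 3.14, 3.14].

### API

Orientations are given as a rotation vector (axis times angle).
In Python, from cell import arm gives the robot as it stands.
- The arm moves only by the shell command python3 -m pendant 'ROWS' [FORCE]. ROWS is JSON, a list of rows, each a list of 3 entries, a list of its own where there are three numbers: the shift along the tool's x, y, z in m, then the turn, a rotation vector about the tool's x, y, z in degrees, then the finger opening in m, from 0 to 0.0918. A call has 1 to 10 rows; each row shifts and turns the commanded pose from where the row before left it, along the tool's axes as they then stand; what a row does not reach is not made up. A row lasts 1/8 s, in which the tool goes at most 62.5 mm and 10.7 degrees, less where a joint would pass 70% of its speed; a pose out of reach is approached as far as the arm can. A call with a gripper value outside its range is refused whole. The fingers move at their own pace and stop on an object; FORCE is the grip in N (left out, the last holds). Time passes only in rows, so rows that do not move let the fingers close. It gives the time, the measured TCP pose, the force and the opening at its end, in the units of the state.
- arm.observe(): the state, without advancing time (a new reading comes with each control period).
- arm.get_image(name): name is "scene" or "top" or "wrist"; returns (picture, depth): 384x512x3 uint8, red, green, blue; 384x512 float32, m along the optical axis (not along the pixel's ray), 0 where there is no reading.
- arm.camera_params(name): a dict with "fovy" (degrees; the focal length in pixels is half the picture's height over the tangent of half this angle, whatever the lens; pixels are square), "cx", "cy" (the principal point, pixels), "k1" (the pictures are not rectified: a ray, as slopes to the right and down, at radius r is drawn at 1 + k1 r^2 times it, then the intrinsics apply), "rvec" (rotation vector, rad) and "tvec" (3), from world to camera coordinates, as OpenCV has them; the wrist camera has in their place "mount" (4x4, takes a point from camera to tool coordinates, whose origin is the TCP and whose axes are the flange's). Camera axes: x right, y down, z forward; pixel columns grow to the right and rows downward; lengths in m; the calibration is good to about 2 mm. A picture is of the moment at which its call begins: read the wrist's pose just before it. camera_params takes no time and is no camera call.
- arm.sign_off(): hands the job in, once; it reports no verdict.
Trained networks look in the newest picture that a camera, given by its name, has taken for a name from the list of things; names that differ only in an ending like _2 or _b are one class to them, and where a whole thing is asked for, a point or a joint stands for the part that bears it (a point fixed in the world has none). Each returns a list of dicts, best first, with "conf" (0 to 1); they miss things now and then, are a little off and sometimes report something else, mostly with a low value. They report only what shows in the picture. A call takes as long as a camera call.
- arm.look_for(camera, label): "rect" ([centre column, centre row, width, height] in pixels, round what is visible of it).
- arm.masks_of(camera, label): "pixels" (384x512 bool, what is visible of it) and "rect" ([centre column, centre row, width, height] in pixels, round what is visible of it).
The state is a dict: "clock": time; "joints": joint angles; "dq": joint speeds; "joint_efforts": joint torques, N m; "position": TCP position; "ee_rot": TCP orientation; "force": force on the tool from outside, world axes, zero at the start; "ft_torque": the same for the moment, N m; "width": opening from 0.0 (shut) to 1.0 (fully open).
Only numpy, scipy, OpenCV 4.12 (cv2) and the standard library are available. Lean on these libraries where they do the work, as an engineer would, in place of code of your own. Each camera call takes 0.05 s, during which the arm holds its last target.

## Working session

There is one attempt and no reset: what is moved stays moved. The work goes in short steps, Python scripts to look and compute and a shell command to move; the robot and the scene stay as the last step left them, time stands still between calls to the robot, and variables do not carry over. Pictures are saved under pics/ and viewed, and the job is handed in when it is done.

```bash
ls; mkdir -p pics; python3 - <<'E'
from cell import arm
import cv2,numpy as np
s=arm.observe(); print({k:np.round(v,4).tolist() for k,v in s.items()})
for n in("scene","top"):
    im,d=arm.get_image(n); cv2.imwrite(f"pics/{n}0.png",im[:,:,::-1]); np.save(f"pics/{n}0.npy",d)
    print(n,arm.camera_params(n))
    for l in("narrow_head_top","middle_head_top","wide_head_top","jig"):
        print(l,[(np.round(r["rect"],1).tolist(),round(r["conf"],2)) for r in arm.look_for(n,l)])
print(arm.camera_params("wrist"),arm.hold_point_z)
E
```

```text
pics
{'clock': 0.0, 'joints': [1.0354, 0.4352, 0.0249, 1.5741, -0.0116, 1.134, -0.0751], 'dq': [0.0, -0.0004, 0.0003, 0.0009, 0.0012, -0.0005, -0.0003], 'joint_efforts': [0.0002, -66.7855, 0.9852, -31.4457, -0.0604, 0.0428, 0.0002], 'position': [0.2619, -0.5669, 0.2259], 'ee_rot': [-3.0669, -0.6742, 0.0007], 'force': [-0.1409, 0.017, -0.2594], 'ft_torque': [-0.0321, 0.0302, -0.0116], 'width': 1.0017}
scene {'fovy': 54.368829249064675, 'cx': 260.22924931542815, 'cy': 197.20116019112626, 'k1': -0.1050651212717383, 'rvec': array([ 1.08977075, -1.94473827,  1.30971773]), 'tvec': array([0.27123989, 0.26141884, 0.55313809])}
narrow_head_top []
middle_head_top []
wide_head_top [([197.8, 218.7, 11.1, 9.5], 0.56)]
jig [([227.2, 225.2, 110.2, 45.3], 0.74)]
top {'fovy': 51.179128685110825, 'cx': 261.5133865562268, 'cy': 189.6944718957632, 'k1': 0.017261758279881766, 'rvec': array([ 2.13691896, -2.13351497,  0.1669735 ]), 'tvec': array([-0.02684328,  0.54823283,  1.19809512])}
narrow_head_top []
middle_head_top [([236.2, 170.9, 8.5, 5.6], 0.57)]
wide_head_top [([208.6, 171.5, 8.5, 12.2], 0.4)]
jig [([236.2, 178.1, 95.7, 37.1], 0.83)]
{'fovy': 58.471371996388484, 'cx': 254.41213225277843, 'cy': 189.28964314050867, 'k1': -0.08246092401569502, 'mount': array([[ 6.25405176e-04, -9.59415896e-01, -2.81994233e-01,
         7.63969060e-02],
       [ 9.99999752e-01,  6.91511025e-04, -1.34902225e-04,
        -6.17627802e-05],
       [ 3.24429460e-04, -2.81994078e-01,  9.59416090e-01,
        -1.58006422e-01],
       [ 0.00000000e+00,  0.00000000e+00,  0.00000000e+00,
         1.00000000e+00]])} 0.0188
```

```bash
python3 - <<'E'
import cv2
a=cv2.imread("pics/scene0.png");b=cv2.imread("pics/top0.png")
cv2.imwrite("pics/s_crop.png",cv2.resize(a[150:300,120:320],None,fx=4,fy=4,interpolation=cv2.INTER_CUBIC))
cv2.imwrite("pics/t_crop.png",cv2.resize(b[110:250,140:340],None,fx=4,fy=4,interpolation=cv2.INTER_CUBIC))
E
```

```text
(no output)
```

View pics/s_crop.png

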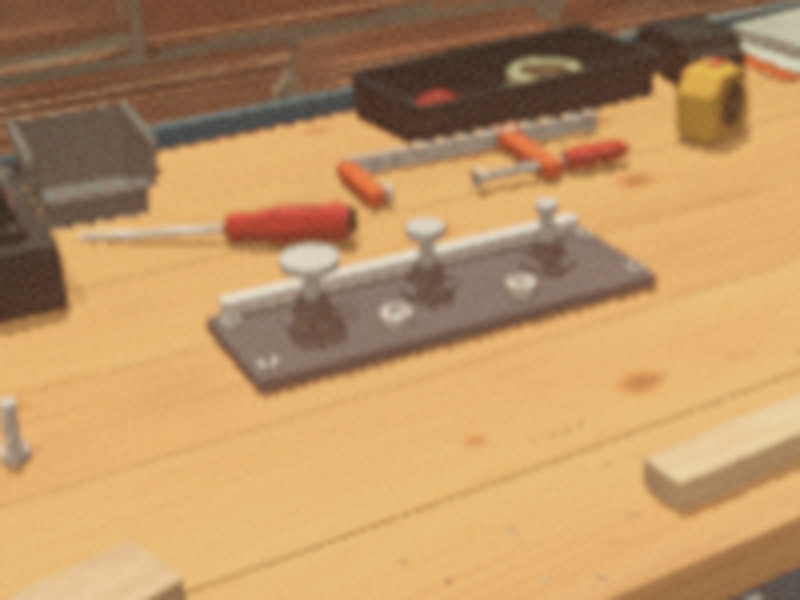

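View pics/t_crop.png

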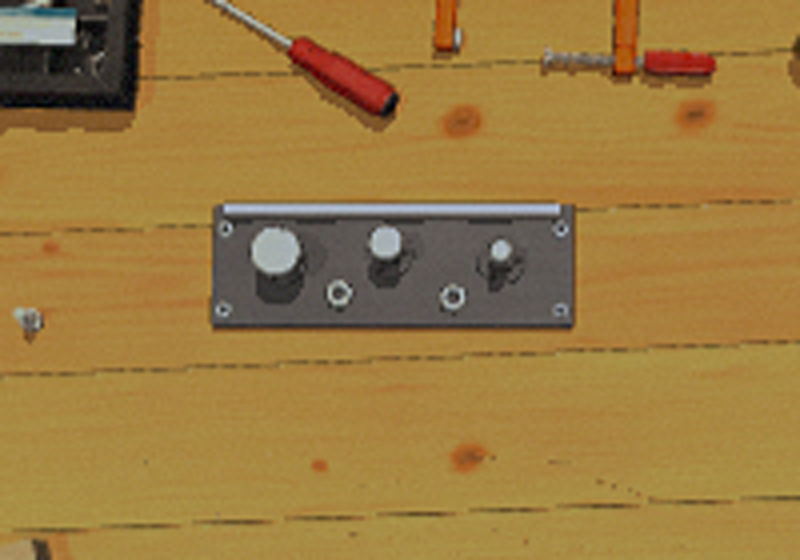

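View pics/scene0.png

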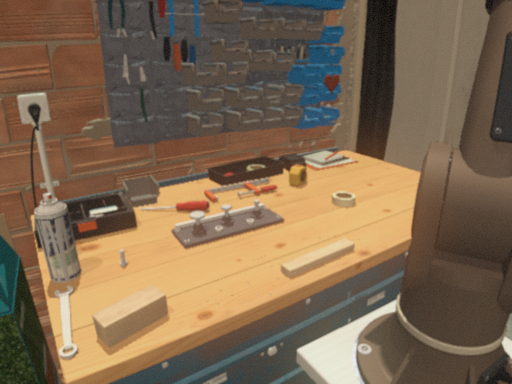

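View pics/top0.png

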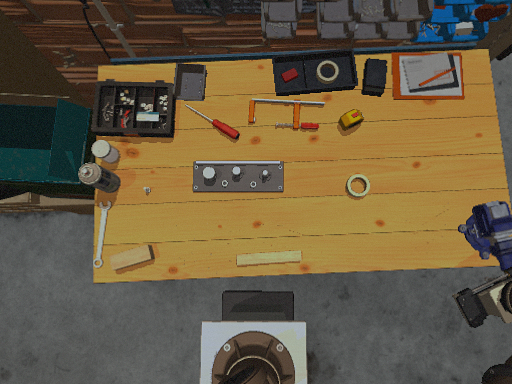

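The scene and top pictures agree. From left (+y) to right, the wide head is at top pixel (208.7,172.5), the middle at (236,170.5) and the narrow at (265,172.5). Two nuts lie on the near side of the plate, the bolt is to the left at (147,190), and the tape roll is to the right at (358,185).

```bash
cat > h.py <<'E'
import numpy as np,cv2
from scipy.spatial.transform import Rotation as R
def K(p):
    f=192/np.tan(np.radians(p["fovy"]/2)); return np.array([[f,0,p["cx"]],[0,f,p["cy"]],[0,0,1.]])
def pose(p,s=None):
    "camera->world 4x4"
    T=np.eye(4)
    if "mount" in p:
        T[:3,:3]=R.from_rotvec(s["ee_rot"]).as_matrix();T[:3,3]=s["position"]; return T@p["mount"]
    T[:3,:3]=cv2.Rodrigues(p["rvec"])[0];T[:3,3]=p["tvec"]; return np.linalg.inv(T)
def ray(p,uv):
    return np.r_[cv2.undistortPoints(np.array([[uv]],float),K(p),np.array([p["k1"],0,0,0,0])).ravel(),1]
def at_z(p,T,uv,z):
    d=T[:3,:3]@ray(p,uv); o=T[:3,3]; return o+d*(z-o[2])/d[2]
def at_d(p,T,uv,dep): return T[:3,:3]@(ray(p,uv)*dep)+T[:3,3]
def totool(s,w): return R.from_rotvec(s["ee_rot"]).inv().apply(np.asarray(w)-s["position"])
E
python3 - <<'E'
from cell import arm
from h import *
p=arm.camera_params("top");T=pose(p);d=np.load("pics/top0.npy");s=arm.observe()
for n,uv in dict(wide=(208.7,172.3),mid=(236.2,170.5),nar=(265.2,172.4)).items():
    print(n,at_z(p,T,uv,.0595).round(4),at_d(p,T,uv,d[round(uv[1]),round(uv[0])]).round(4))
for n,uv in dict(tl=(193.5,162),tr=(283.2,162),bl=(193.5,191.5),br=(283.2,191.5)).items(): print(n,at_z(p,T,uv,.012).round(4))
print(R.from_rotvec(s["ee_rot"]).as_matrix().round(3))
E
```

```text
wide [0.5999 0.1369 0.0595] [0.6008 0.1374 0.0553]
mid [0.6057 0.0521 0.0595] [0.6054 0.052  0.061 ]
nar [ 0.5998 -0.0373  0.0595] [ 0.6005 -0.0373  0.056 ]
tl [0.6435 0.1932 0.012 ]
tr [ 0.6438 -0.0953  0.012 ]
bl [0.5474 0.1904 0.012 ]
br [ 0.5478 -0.0947  0.012 ]
[[ 0.908  0.419 -0.   ]
 [ 0.419 -0.908 -0.   ]
 [-0.    -0.    -1.   ]]
```

```bash
python3 -m pendant '[[[0.025,-0.016,0],[0,0,0],0.05],[[0.05,-0.032,0],[0,0,0],0.0],[[0.05,-0.032,0],[0,0,0],0.0],[[0.05,-0.032,0],[0,0,0],0.0],[[0.05,-0.032,0],[0,0,0],0.0],[[0.05,-0.032,0],[0,0,0],0.0],[[0.05,-0.032,0],[0,0,0],0.0],[[0.05,-0.032,0],[0,0,0],0.0],[[0.05,-0.032,0],[0,0,0],0.0],[[0.04,-0.026,0],[0,0,0],0.0]]' 5
```

```text
clock: 1.75
position: [0.5604, -0.0994, 0.2269]
ee_rot: [-3.068, -0.677, -0.001]
force: [-0.4, 0.1, 0.3]
width: 0.011
```

```bash
python3 -m pendant '[[[0.031,-0.02,0.02],[0,0,0],0.0],[[0.031,-0.02,0.02],[0,0,0],0.0],[[0,0,0.02],[0,0,0],0.0],[[0,0,0],[0,0,0],0.0],[[0,0,0],[0,0,0],0.0]]'
python3 - <<'E'
from cell import arm
from h import *
s=arm.observe();p=arm.camera_params("wrist");T=pose(p,s)
im,d=arm.get_image("wrist");cv2.imwrite("pics/w1.png",im[:,:,::-1]);np.save("pics/w1.npy",d)
print(s["position"].round(4),s["width"],s["force"].round(2))
for l in("narrow_head_top","middle_head_top","wide_head_top"):
    for r in arm.masks_of("wrist",l):
        m=r["pixels"];ys,xs=np.nonzero(m); q=np.median(d[m][d[m]>0]) if m.any() else 0
        c=np.array(r["rect"]); P=at_z(p,T,(xs.mean(),ys.mean()),.0595)
        print(l,round(r["conf"],2),c.round(1),(xs.mean().round(1),ys.mean().round(1)),m.sum(),P.round(4),totool(s,P).round(4))
E
```

```text
clock: 2.38
position: [0.5991, -0.0403, 0.1675]
ee_rot: [3.068, 0.673, 0.001]
force: [1.1, 0.2, 0.6]
width: 0.005
[ 0.5991 -0.0403  0.1675] 0.005029221706537898 [1.05 0.15 0.58]
narrow_head_top 0.67 [250.8 179.4  15.3  21.7] (np.float64(249.8), np.float64(180.7)) 306 [ 0.6024 -0.0346  0.0595] [ 0.0054 -0.0038  0.108 ]
narrow_head_top 0.23 [151.7 131.2  33.8  29.9] (np.float64(150.4), np.float64(129.1)) 857 [0.6078 0.0528 0.0595] [ 0.0468 -0.0809  0.108 ]
middle_head_top 0.63 [150.4 127.9  29.4  31.4] (np.float64(150.3), np.float64(128.3)) 949 [0.6084 0.0531 0.0595] [ 0.0475 -0.0809  0.108 ]
wide_head_top 0.87 [48.5 91.5 45.1 46.2] (np.float64(48.2), np.float64(92.0)) 1841 [0.6019 0.1369 0.0595] [ 0.0766 -0.1598  0.1079]
```

View pics/w1.png

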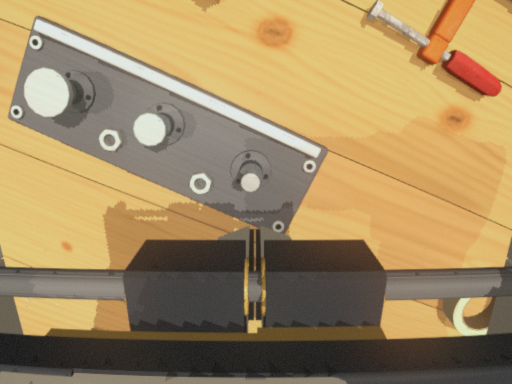

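The wrist picture shows the narrow head at about (250,183), the middle at (150,129) and the wide at (48,92). The nuts are at (110,140) and (200,184), and the shut fingertips are at about (255,230).

```bash
python3 - <<'E'
from cell import arm
from h import *
im=cv2.imread("pics/w1.png");d=np.load("pics/w1.npy")
s=arm.observe();p=arm.camera_params("wrist");T=pose(p,s)
g=cv2.cvtColor(im,cv2.COLOR_BGR2GRAY)
for n,(u,v,r) in dict(nar=(250,182,13),mid=(150,129,22),wide=(48,92,30)).items():
    sub=np.zeros_like(g);cv2.circle(sub,(u,v),r,255,-1)
    m=((g>150)&(sub>0)).astype(np.uint8)
    cs,_=cv2.findContours(m,cv2.RETR_EXTERNAL,cv2.CHAIN_APPROX_NONE)
    c=max(cs,key=cv2.contourArea);e=cv2.fitEllipse(c);uv=e[0]
    k=np.zeros_like(g);cv2.circle(k,tuple(np.int32(np.round(uv))),int(min(e[1])/2*.6),1,-1)
    ys,xs=np.nonzero((k>0)&(d>0));Z=[at_d(p,T,(x,y),d[y,x])[2] for x,y in zip(xs,ys)]
    P=at_z(p,T,uv,np.median(Z));print(n,np.round(uv,1),np.round(e[1],1),"z",np.round([np.median(Z),np.std(Z)],4),len(Z),P.round(4),"tool",totool(s,P).round(4))
# plate height reference
Z=[at_d(p,T,(x,y),d[y,x])[2] for x in range(190,230,4) for y in range(140,160,4)];print("plate z",np.median(Z),np.std(Z))
Z=[at_d(p,T,(x,y),d[y,x])[2] for x in range(330,400,4) for y in range(60,200,4)];print("table z",np.median(Z),np.std(Z))
E
```

```text
nar [250. 182.] [18.  18.3] z [0.0592 0.0007] 81 [ 0.6016 -0.035   0.0592] tool [ 0.0041 -0.0037  0.1085]
mid [148.9 128.9] [31.5 33.5] z [0.06   0.0007] 253 [0.6078 0.054  0.06  ] tool [ 0.0471 -0.0819  0.1077]
wide [45.9 91.8] [43.6 49.8] z [0.0602 0.0007] 528 [0.6016 0.1387 0.0602] tool [ 0.0768 -0.1614  0.1075]
plate z 0.012168456828294927 0.0007601953189124692
table z -0.000386523457250848 0.018373801303379945
```

```bash
python3 -m pendant '[[[0.0032,-0.0032,0.02],[0,0,0],0.0],[[0,0,0.03],[0,0,0],0.0],[[0,0,0.03],[0,0,0],0.0],[[0,0,0.01],[0,0,0],0.0],[[0,0,0],[0,0,0],0.0],[[0,0,0],[0,0,0],0.0]]'
python3 - <<'E'
from cell import arm
from h import *
im,d=arm.get_image("wrist");cv2.imwrite("pics/w2.png",im[:,:,::-1])
s=arm.observe();print(s["position"].round(4),s["force"].round(2))
p=arm.camera_params("wrist")
E
```

```text
clock: 3.32
position: [0.6013, -0.0353, 0.0781]
ee_rot: [3.068, 0.674, 0.003]
force: [0.6, -0.2, 1.2]
width: 0.008
[ 0.6013 -0.0353  0.0781] [ 0.26 -0.74 -0.52]
```

View pics/w2.png

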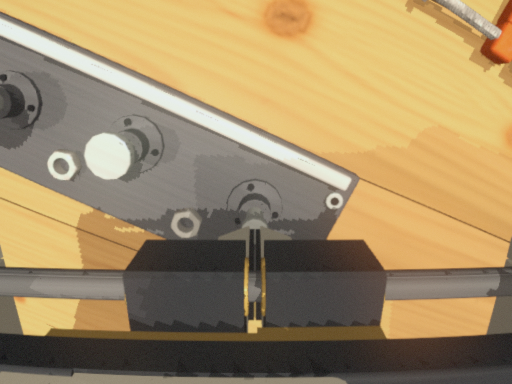

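The fingertips sit straight over the narrow head: its sleeve shows at (255,205), and the head is hidden below the tips at about (255,235). I'll descend slowly.

```bash
python3 -m pendant '[[[0,0,0.007],[0,0,0],0.0],[[0,0,0.007],[0,0,0],0.0],[[0,0,0.002],[0,0,0],0.0],[[0,0,0.002],[0,0,0],0.0],[[0,0,0.002],[0,0,0],0.0],[[0,0,0.002],[0,0,0],0.0],[[0,0,0],[0,0,0],0.0],[[0,0,0],[0,0,0],0.0]]'
```

```text
clock: 4.38
position: [0.6007, -0.0353, 0.0547]
ee_rot: [3.068, 0.674, 0.001]
force: [-0.2, 0.2, -0.0]
width: 0.01
```

```bash
python3 -m pendant '[[[0,0,0.002],[0,0,0],0.0],[[0,0,0.002],[0,0,0],0.0]]'; python3 - <<'E'
from cell import arm
from h import *
for i in range(3):
    im,d=arm.get_image("scene");s=arm.observe();print(s["position"].round(4),s["force"].round(2))
cv2.imwrite("pics/s3.png",cv2.resize(im[180:260,160:300],None,fx=5,fy=5,interpolation=cv2.INTER_CUBIC)[:,:,::-1])
E
```

```text
clock: 4.62
position: [0.6008, -0.0353, 0.0509]
ee_rot: [3.068, 0.674, 0.001]
force: [0.0, 0.7, 3.8]
width: 0.005
[ 0.6008 -0.0353  0.0506] [1.1  0.88 2.2 ]
[ 0.6007 -0.0353  0.0507] [0.86 0.38 0.63]
[ 0.6006 -0.0353  0.0507] [ 0.21 -1.    1.14]
```

View pics/s3.png

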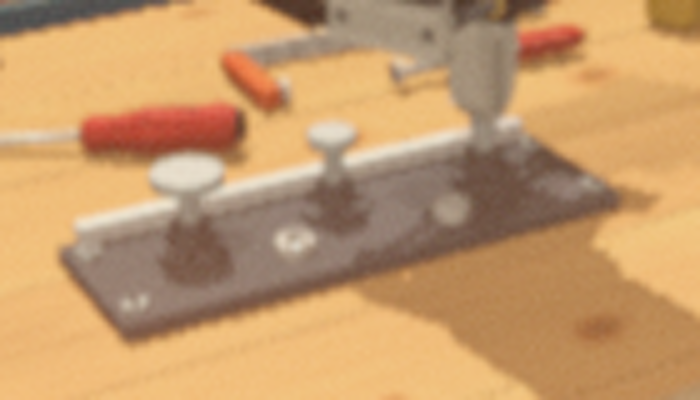

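The force rose to 3.8 N during the push, so there was contact, and the tip is now at 0.0507. The scene picture shows the tip on the narrow head at about (480,130) in the crop. I'll lift straight up and check.

```bash
python3 -m pendant '[[[0,0,-0.01],[0,0,0],0.0],[[0,0,-0.03],[0,0,0],0.0],[[0,0,-0.04],[0,0,0],0.0],[[0,0,-0.03],[0,0,0],0.0],[[0,0,0],[0,0,0],0.0],[[0,0,0],[0,0,0],0.0]]'
cat > meas.py <<'E'
import sys
from cell import arm
from h import *
s=arm.observe();p=arm.camera_params("wrist");T=pose(p,s)
im,d=arm.get_image("wrist");cv2.imwrite(sys.argv[1],im[:,:,::-1])
g=cv2.cvtColor(im,cv2.COLOR_RGB2GRAY);Ti=np.linalg.inv(T)
print(s["position"].round(4),s["force"].round(2))
for n,w,r in(("nar",(.6016,-.035,.054),.011),("mid",(.6078,.054,.056),.017),("wide",(.6016,.1387,.056),.024)):
    c=Ti[:3,:3]@np.array(w)+Ti[:3,3]
    uv=cv2.projectPoints(c.reshape(1,1,3),np.zeros(3),np.zeros(3),K(p),np.array([p["k1"],0,0,0,0]))[0].ravel();rp=r*K(p)[0,0]/c[2]
    sub=np.zeros_like(g);cv2.circle(sub,tuple(np.int32(uv)),int(rp),255,-1)
    m=((g>150)&(sub>0)).astype(np.uint8);cs,_=cv2.findContours(m,cv2.RETR_EXTERNAL,cv2.CHAIN_APPROX_NONE)
    if not cs: print(n,"none",uv);continue
    q=max(cs,key=cv2.contourArea)
    if len(q)<8: continue
    e=cv2.fitEllipse(q);k=np.zeros_like(g);cv2.circle(k,tuple(np.int32(np.round(e[0]))),int(min(e[1])/2*.6),1,-1)
    ys,xs=np.nonzero((k>0)&(d>0));Z=[at_d(p,T,(x,y),d[y,x])[2] for x,y in zip(xs,ys)]
    if not Z: continue
    P=at_z(p,T,e[0],np.median(Z));print(n,"pred",uv.round(),"fit",np.round(e[0],1),np.round(e[1],1),"z",np.round([np.median(Z),np.std(Z)],4),len(Z),P.round(4),"tool",totool(s,P).round(4))
E
python3 meas.py pics/w4.png
```

```text
clock: 5.52
position: [0.5999, -0.0354, 0.1605]
ee_rot: [-3.068, -0.674, 0.001]
force: [-0.6, 0.2, -0.4]
width: 0.002
[ 0.5999 -0.0354  0.1605] [-0.57  0.18 -0.37]
nar pred [255. 186.] fit [255.2 184.6] [17.7 18. ] z [0.0501 0.0007] 80 [ 0.6014 -0.0353  0.0501] tool [0.0014 0.0005 0.1104]
mid pred [153. 132.] fit [151.8 133.5] [32.1 34.1] z [0.0599 0.0007] 252 [0.6075 0.0539 0.0599] tool [ 0.0443 -0.0778  0.1006]
wide pred [49. 95.] fit [46.5 95.4] [44.7 50.9] z [0.0599 0.0007] 526 [0.6013 0.1384 0.0599] tool [ 0.0742 -0.1571  0.1006]
```

View pics/w4.png

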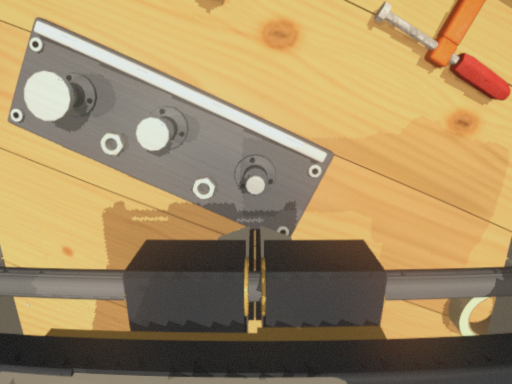

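The narrow head, at (255,185), went from z 0.059 to 0.050. The other two are unchanged and the nuts at (112,144) and (204,188) are in place. Next is the middle pin.

```bash
python3 -m pendant '[[[0.0218,-0.0387,0],[0,0,0],0.0],[[0.0217,-0.0387,0],[0,0,0],0.0],[[0,0,0.02],[0,0,0],0.0],[[0,0,0.03],[0,0,0],0.0],[[0,0,0.03],[0,0,0],0.0],[[0,0,0.01],[0,0,0],0.0],[[0,0,0],[0,0,0],0.0],[[0,0,0],[0,0,0],0.0]]'; python3 meas.py pics/w5.png
```

```text
clock: 6.58
position: [0.6081, 0.0533, 0.0717]
ee_rot: [3.068, 0.674, 0.002]
force: [0.5, 0.5, 0.1]
width: 0.003
[0.6081 0.0533 0.0717] [0.5  0.5  0.12]
nar pred [383. 297.] fit [385.4 301.5] [2.8 3.7] z [0.0502 0.    ] 1 [ 0.5979 -0.0405  0.0502] tool [-0.0486  0.0809  0.0215]
wide pred [104. 181.] fit [101.1 183. ] [64.1 72.1] z [0.0598 0.0006] 1122 [0.6016 0.1386 0.0598] tool [ 0.0299 -0.0802  0.0119]
```

View pics/w5.png

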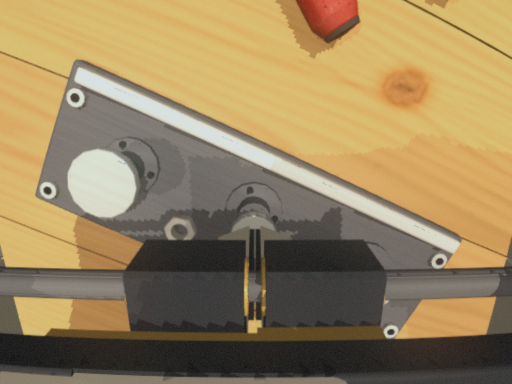

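The tips are centred over the middle head, whose rim shows at (255,222). The wide head at (101,183) is clear of them. I'll descend in small steps.

```bash
python3 -m pendant '[[[0,0,0.006],[0,0,0],0.0],[[0,0,0.003],[0,0,0],0.0],[[0,0,0.002],[0,0,0],0.0],[[0,0,0.002],[0,0,0],0.0],[[0,0,0.002],[0,0,0],0.0],[[0,0,0.002],[0,0,0],0.0]]'
```

```text
clock: 7.38
position: [0.6073, 0.0531, 0.0536]
ee_rot: [3.068, 0.674, -0.0]
force: [-1.5, -0.3, 2.7]
width: 0.005
```

```bash
python3 -m pendant '[[[0,0,0.002],[0,0,0],0.0],[[0,0,0.0015],[0,0,0],0.0],[[0,0,0],[0,0,0],0.0],[[0,0,0],[0,0,0],0.0]]'
```

```text
clock: 7.88
position: [0.6076, 0.0533, 0.0501]
ee_rot: [-3.068, -0.674, -0.0]
force: [0.6, -0.5, -0.0]
width: 0.009
```

```bash
python3 -m pendant '[[[0,0,-0.01],[0,0,0],0.0],[[0,0,-0.03],[0,0,0],0.0],[[0,0,-0.04],[0,0,0],0.0],[[0,0,-0.03],[0,0,0],0.0],[[0,0,0],[0,0,0],0.0],[[0,0,0],[0,0,0],0.0]]';python3 meas.py pics/w6.png
```

```text
clock: 8.62
position: [0.6071, 0.0531, 0.1602]
ee_rot: [3.068, 0.674, -0.0]
force: [0.1, 0.1, -0.6]
width: 0.007
[0.6071 0.0531 0.1602] [ 0.14  0.09 -0.59]
nar pred [347. 236.] fit [345.4 233. ] [13.9 17.9] z [0.05   0.0006] 48 [ 0.6022 -0.0346  0.05  ] tool [-0.0413  0.0775  0.1102]
mid pred [254. 187.] fit [253.9 185.2] [29.9 30. ] z [0.0494 0.0007] 197 [0.6077 0.0539 0.0494] tool [ 0.0008 -0.0005  0.1108]
wide pred [152. 150.] fit [149.9 151.4] [46.2 49.5] z [0.0598 0.0007] 527 [0.6014 0.1389 0.0598] tool [ 0.0307 -0.0803  0.1003]
```

View pics/w6.png

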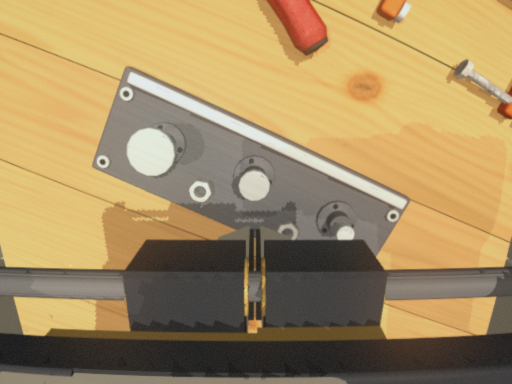

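The middle head (254,185) is down from 0.060 to 0.0494. The narrow (346,233) is still at 0.050, the wide (150,151) is untouched, and the nuts are in place. Next is the wide pin.

```bash
python3 -m pendant '[[[0.0153,-0.04,0],[0,0,0],0.0],[[0.0152,-0.04,0],[0,0,0],0.0],[[0,0,0.02],[0,0,0],0.0],[[0,0,0.03],[0,0,0],0.0],[[0,0,0.03],[0,0,0],0.0],[[0,0,0.01],[0,0,0],0.0],[[0,0,0],[0,0,0],0.0],[[0,0,0],[0,0,0],0.0]]'; python3 meas.py pics/w7.png
```

```text
clock: 9.68
position: [0.6022, 0.1389, 0.0712]
ee_rot: [-3.068, -0.674, -0.002]
force: [0.0, -0.7, 0.4]
width: 0.007
[0.6022 0.1389 0.0712] [ 0.   -0.67  0.35]
nar pred [495. 334.] fit [484.4 329.2] [ 4.5 12.8] z [0.0493 0.0003] 5 [ 0.5998 -0.0304  0.0493] tool [-0.0732  0.1527  0.0218]
mid pred [390. 281.] fit [391.3 263.4] [11.9 25.4] z [0.0492 0.0005] 28 [0.6161 0.0556 0.0492] tool [-0.0224  0.0814  0.022 ]
wide pred [254. 235.] fit [258.7 219.5] [24.2 49.3] z [0.0599 0.0006] 149 [0.6123 0.1411 0.0599] tool [0.01   0.0022 0.0113]
```

View pics/w7.png

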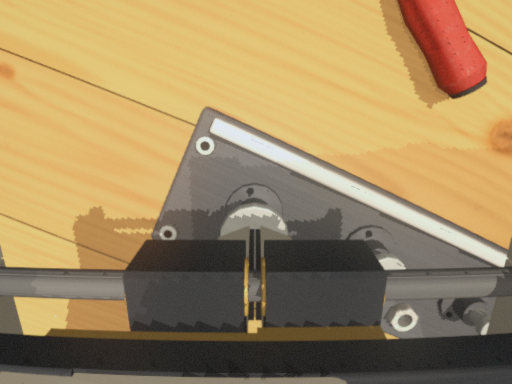

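The tips are centred over the wide head, whose rim shows at (255,215). I'll use the same descent as before.

```bash
python3 -m pendant '[[[0,0,0.006],[0,0,0],0.0],[[0,0,0.003],[0,0,0],0.0],[[0,0,0.002],[0,0,0],0.0],[[0,0,0.002],[0,0,0],0.0],[[0,0,0.002],[0,0,0],0.0],[[0,0,0.002],[0,0,0],0.0]]'
```

```text
clock: 10.48
position: [0.6015, 0.1385, 0.0531]
ee_rot: [3.068, 0.674, -0.0]
force: [-1.8, -0.6, 3.2]
width: 0.005
```

```bash
python3 -m pendant '[[[0,0,0.002],[0,0,0],0.0],[[0,0,0.001],[0,0,0],0.0],[[0,0,0],[0,0,0],0.0],[[0,0,0],[0,0,0],0.0]]'
```

```text
clock: 10.98
position: [0.6017, 0.1387, 0.0501]
ee_rot: [-3.068, -0.674, -0.0]
force: [0.7, -0.0, 0.3]
width: 0.006
```

```bash
python3 -m pendant '[[[0,0,-0.01],[0,0,0],0.0],[[0,0,-0.03],[0,0,0],0.0],[[0,0,-0.04],[0,0,0],0.0],[[0,0,-0.03],[0,0,0],0.0],[[0,0,-0.02],[0,0,0],0.0],[[0,0,0],[0,0,0],0.0],[[0,0,0],[0,0,0],0.0]]';python3 meas.py pics/w8.png; python3 - <<'E'
from cell import arm
import cv2
im,d=arm.get_image("scene");cv2.imwrite("pics/s8.png",cv2.resize(im[150:300,80:380],None,fx=2.6,fy=2.6)[:,:,::-1])
E
```

```text
clock: 11.85
position: [0.6011, 0.1384, 0.1797]
ee_rot: [3.068, 0.674, -0.001]
force: [0.0, 0.8, -0.9]
width: 0.003
[0.6011 0.1384 0.1797] [ 0.    0.75 -0.9 ]
nar pred [423. 256.] fit [420.4 254.1] [13.4 15.7] z [0.05   0.0006] 49 [ 0.6015 -0.0348  0.05  ] tool [-0.0722  0.1574  0.1297]
mid pred [345. 214.] fit [342.7 211.9] [25.5 27.8] z [0.0494 0.0007] 149 [0.6075 0.0541 0.0494] tool [-0.0294  0.0792  0.1303]
wide pred [254. 181.] fit [254.2 179.5] [41.1 41.9] z [0.0494 0.0007] 438 [0.6014 0.1389 0.0494] tool [ 0.0006 -0.0003  0.1303]
```

View pics/w8.png

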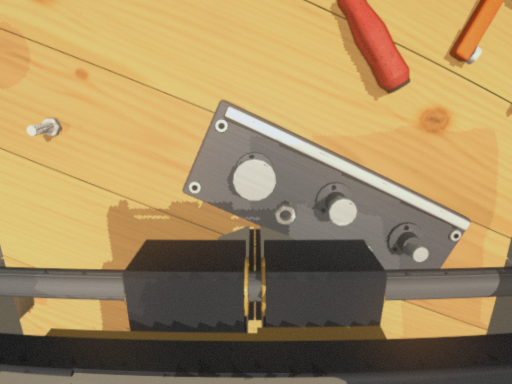

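View pics/s8.png

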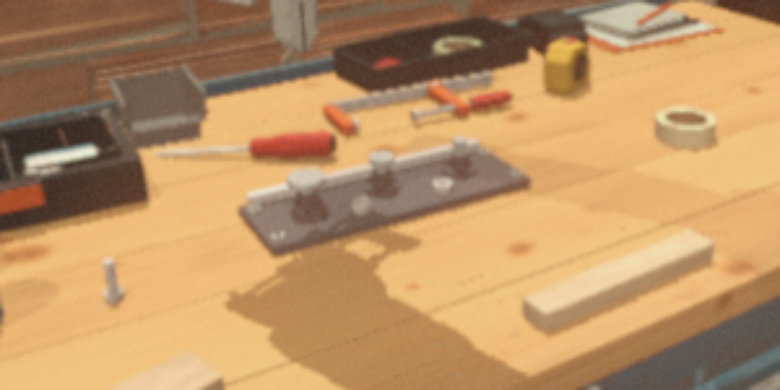

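All three heads, at wrist pixels (254,180), (343,212) and (420,254), now stand at 49.4–50.0 mm, so each is about 11 mm down. The bolt, tape roll and nuts look undisturbed, and the arm is 13 cm clear. I'm handing the job in.

```bash
python3 -c "
from cell import arm
print(arm.sign_off())"
```

```text
the job is handed in; nothing more can be done
None
```

I tapped the narrow, then the middle, then the wide pin down with shut fingertips, then lifted straight off each one. None of them has seized, and the job was handed in at about 12 s.

| Pin | Head top before (mm) | Head top after (mm) | Below the fully raised height of 61 mm (mm) |
|---|---|---|---|
| Narrow | 59.2 | 50.0 | about 11 |
| Middle | 60.0 | 49.4 | about 11.5 |
| Wide | 59.9 | 49.4 | about 11.5 |

- **Heights:** these come from the wrist camera's depth readings. They agree with the fingertip's lowest heights of 50.1–50.7 mm to within about 1 mm. The earlier pins held their height while I tapped the later ones.
- **Force:** the highest contact reading was about 4 N. Force is only read at the end of each call, so a brief peak between readings could have been missed.
- **Bystanders:** in the last scene picture the nuts, bolt and tape roll look undisturbed. I judged that by eye and did not measure it.
- **At hand-in:** the arm was about 13 cm clear of the pins. No check failed. The top and wrist cameras disagreed by about 2 mm on where the pins stand, which is within their calibration.

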